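Lock a vending lane's drive collar and load its test can

TASK

Make the vending lane on the sloping test stand ready for a trial: first turn the red lock collar by its handle until the handle points at the green post, then lay the blue can down in the lane on its side, between the black rails with its lower end at the orange front lip. Lower the can all the way into the lane before letting go of it, do not drop it in, and leave the collar on its mark. Leave the red can, the green can and the screwdriver alone.

Things in the scene. Friction and masses are not known exactly. Their poses are not given: they have to be found in the camera images.
- collar (a joint): Hinge of the red lock collar, rad: 0 = handle at the yellow post (open), 1.0 = handle pointing at the green post (locked); grows counter-clockwise seen looking down on the tray. Stops at -0.1 and 1.3, so it can overshoot. Starts between 0 and 0.45. Dry friction about 0.2 N m (3 N at the handle): it stays where it is left.
- collar_axis (a point): Point on the axis of the red collar (80 mm across, 20 mm high, underside 30 mm above the tray face), level with collar_handle, 48 mm above the tray face. z = tray normal = hinge axis, 30 degrees from vertical, leaning to the stand's low front edge; x up the slope, y to the left across the tray.
- collar_handle (a point): Grip point on the collar's radial handle, 70 mm from the axis: a red bar 14 mm wide, 28 mm high along z, reaching 37 to 92 mm from the axis, white line on top. The point is midway across it, 10 mm below its top, 18 mm above its underside; 30 mm of free space lies under the bar. x points outward along the handle, z along the hinge axis, y across the bar, counter-clockwise.
- tray: Aluminium tray of the test stand, 300 x 260 mm, tilted 30 degrees; origin at the centre of its upper face, x up the slope, y to the left, z the normal. Lane on the left; grey drive with the collar on the right. A yellow and a green post (10 mm wide, 52 mm high) stand 99 to 113 mm from the collar's axis; a white flange of 52 mm radius lies under the collar, its top 28 mm above the tray.
- lane_seat (a point): Where the blue can's centre lies when seated, lower end at the lip: 26.5 mm above the tray face. x up the lane, y across, z tray normal. Lane: two black rails 12 mm high, 8 mm thick, 50 mm apart; the can lies on the tray between them. Orange lip 30 mm high, 67.5 mm down the lane from here. A 70 mm wide steel coil begins 107 mm up the lane from here. A freed can may slide down to the lip.
- can_blue_center (a point): Centre of the blue drinks can with a silver band: 53 mm diameter, 135 mm long, 0.19 to 0.35 kg, lying on its side, x along its length (either end may point down the lane). It starts in a fixed black cradle: 4 mm base, two rails 110 mm long, 8 mm thick, 50 mm apart, tops 16 mm above the table; its centre is then 30.5 mm above the table.
- can_blue: The same blue can, given at a point on its skin midway along it, 26.5 mm from its centre; x is the long axis.
- can_red_center (a point): Centre of the red can with a white band, same size and same kind of cradle as the blue one; leave it alone. The two cradles' places are swapped at random.
- can_green_center (a point): Centre of a green can standing upright, 53 mm diameter, 135 mm high; leave it alone.
- screwdriver: Screwdriver lying on the table; leave it alone.
Mind the look-alikes: they are no part of the job. Several things have the shape of the can_blue; the one meant has the colours described above.

How it is judged:
By the outcome, as a careful person would: the job done as asked, in the order asked, and still so for the second after the job is handed in, with the robot touching nothing.
It also fails if it takes over 64 s, if anything falls off the work surface, if the arm or the gripper's body presses on something with over 40 N, if the wrist force passes 120 N, or if a joint passes its speed limit or range.

ROBOT

A 6-joint arm with a two-finger parallel gripper is mounted at the origin on the work surface. World frame = base frame: x ahead of the robot, y to its left, z up, the work surface at z = 0. Lengths are in mm, angles in rad, forces in N, time in s.
With the tool pointing down it reaches from about 325 to 775 mm from the base axis. Payload 5.5 kg.
Tool frame: the origin (TCP) lies between the finger pads; the fingertips stand ctrl.tips_ahead ahead of it and the grasp point (between the pads) lies 11 mm behind it (ctrl.tips_ahead is the distance from the TCP to the fingertips, in mm); z points along the fingers, y is the direction in which the jaws open and shut (so a half turn about z gives the same grasp; the last joint's range is limited). The gripper opens to 88 mm and grips with 3 to 60 N. Pads are 20 mm wide; open, the fingers measure 115 mm over their backs; the gripper's body (75 mm by 178 mm) begins 61 mm behind the grasp point.
Start: joints at [1.13, 0.091, 1.231, -0, 1.82, -0.057], TCP at [224.673, 556.362, 230.631] pointing down, gripper open.
Joint ranges: [-2.87, 2.87], [-0.86, 2.18], [0.17, 2.46], [-1.51, 4.65], [0.06, 2.69], [-2.65, 2.65]. Speed limits (rad/s): [2.57, 2.57, 3.01, 3.14, 3.14, 3.14].

INTERFACE

Orientations are given as a unit quaternion [w, x, y, z].
In Python, from bench import monitor, capture, workorder, nets, ctrl gives the robot as it stands.
- The arm moves only by the tool arm_command, never from a script. Its argument "series" is a list of rows, each a list of 3 entries, a list of its own where there are three numbers: the shift along the world's x, y, z in units of 30 mm (1.0 is 30 mm), then the turn about the world's z in units of 6 degrees (1.0 is 6 degrees), then the opening, from 0 (shut) to 1 (fully open). A call has 1 to 20 rows; each row is the pose to reach, as a shift and turn from the pose measured when the call began; what a row does not reach only later rows make up. A row lasts 1/12 s, in which the tool goes at most 41.7 mm and 7.16 degrees, less where a joint would pass 70% of its speed; a pose out of reach is approached as far as the arm can. A call with a gripper value outside its range is refused whole. The fingers move at their own pace and stop on an object; "grip_force" is the grip in N (left out, the last holds). Time passes only in rows, so rows that repeat a pose let the fingers close. It gives the time, the measured TCP pose, the force and the opening at its end, in the units of the state.
- monitor.sense(): the state, without advancing time (a new reading comes with each control period).
- capture(name): name is "side" or "top" or "wrist"; returns a dict with "color" (480x640x3 uint8, red, green, blue), "mtx" (3x3 intrinsics, pixels), "extrinsics" (4x4, takes a point from world to camera coordinates). Camera axes: x right, y down, z forward; pixel columns grow to the right and rows downward; lengths in mm; the calibration is good to about 2 mm. A picture is of the moment at which its call begins. There is no depth.
- workorder.hand_in(): hands the job in, once; it reports no verdict.
Trained networks look in a picture, given as the dict that the camera call returned (one of the last four; its "shot" number tells which), for a name from the list of things; names that differ only in an ending like _2 or _b are one class to them, and where a whole thing is asked for, a point or a joint stands for the part that bears it (a point fixed in the world has none). Each returns a list of dicts, best first, with "conf" (0 to 1); they miss things now and then, are a little off and sometimes report something else, mostly with a low value. They report only what shows in the picture. A call takes as long as a camera call. They do not tell look-alikes from the thing itself.
- nets.regions_of(picture, label): "mask" (480x640 bool, what is visible of it) and "box" ([left, top, right, bottom] in pixels, round what is visible of it).
- nets.spot_point(picture, label): "centre" ([column, row] in pixels: a listed point, or the origin of a listed thing).
The state is a dict: "t": time; "qpos": joint angles; "joint_vel": joint speeds; "joint_torque": joint torques, N m; "eef_pos": TCP position; "eef_rot": TCP orientation; "wrist_force": force on the tool from outside, world axes, zero at the start; "wrist_torque": the same for the moment, N m; "grip_width": opening from 0.0 (shut) to 1.0 (fully open).
Only numpy, scipy, OpenCV 4.12 (cv2) and the standard library are available. Lean on these libraries where they do the work, as an engineer would, in place of code of your own. Each camera call takes 0.05 s, during which the arm holds its last target. There are 200 camera calls.

## Working session

There is one attempt and no reset: what is moved stays moved. The work goes in short steps, Python scripts to look and compute and a tool call to move; the robot and the scene stay as the last step left them, time stands still between calls to the robot, and variables do not carry over. Pictures are saved under pics/ and viewed, about 8 in all and at most 12, crops included, and the job is handed in when it is done.

Besides the shell and the picture viewer there is one more tool, called after "Emit:" as a command line: name --argument value ..., lists and objects as JSON in quotes. arm_command: Moves the arm, as the interface text tells. Its arguments: {"type":"object","properties":{"series":{"type":"array","items":{"type":"array"}},"grip_force":{"type":"number"}},"required":["series"]}

```bash
mkdir -p pics; ls
cat > h.py <<'E'
import numpy as np,cv2
from bench import monitor,capture,workorder,nets,ctrl
def save(p,n,box=None,s=1):
    im=p["color"][:,:,::-1]
    if box: im=im[box[1]:box[3],box[0]:box[2]]
    cv2.imwrite("pics/"+n,cv2.resize(im,None,fx=s,fy=s,interpolation=cv2.INTER_CUBIC))
def ray(p,uv):
    E=np.array(p["extrinsics"]);K=np.array(p["mtx"])
    d=E[:3,:3].T@np.linalg.solve(K,[uv[0],uv[1],1.]);return -E[:3,:3].T@E[:3,3],d/np.linalg.norm(d)
def atz(p,uv,z):
    o,d=ray(p,uv);return o+d*(z-o[2])/d[2]
def tri(obs):
    A=0;b=0
    for p,uv in obs:
        o,d=ray(p,uv);M=np.eye(3)-np.outer(d,d);A=A+M;b=b+M@o
    x=np.linalg.solve(A,b)
    return x,[round(float(np.linalg.norm(np.cross(x-ray(p,uv)[0],ray(p,uv)[1]))),1) for p,uv in obs]
def proj(p,X):
    E=np.array(p["extrinsics"]);c=np.array(p["mtx"])@(E[:3,:3]@X+E[:3,3]);return c[:2]/c[2]
E
python3 - <<'E'
from h import *
s=capture("side");t=capture("top")
save(s,"s0.png");save(t,"t0.png")
st=monitor.sense();print({k:np.round(v,3) for k,v in st.items()},ctrl.tips_ahead)
for p,n in((s,'side'),(t,'top')):
    print(n,"cam at",ray(p,[320,240])[0].round())
    for l in["collar_axis","collar_handle","tray","lane_seat","can_blue_center","can_blue","can_red_center","can_green_center","screwdriver"]:
        print(l,[(np.round(d["centre"],1).tolist(),round(float(d["conf"]),2)) for d in nets.spot_point(p,l)][:4])
E
```

```text
pics
{'t': np.float64(0.1), 'qpos': array([ 1.13 ,  0.092,  1.232, -0.   ,  1.82 , -0.057]), 'joint_vel': array([-0.001, -0.003, -0.002, -0.001, -0.   , -0.001]), 'joint_torque': array([ 4.0000e-03, -4.4786e+01, -4.0756e+01,  7.0000e-02,  2.9000e-02,
       -0.0000e+00]), 'eef_pos': array([224.557, 556.133, 229.614]), 'eef_rot': array([-0.   ,  0.191,  0.982, -0.001]), 'wrist_force': array([ 0.791, -0.96 , -0.336]), 'wrist_torque': array([ 0.098,  0.023, -0.018]), 'grip_width': np.float64(0.997)} 8.0
side cam at [ 213. -789.  649.]
collar_axis [([431.3, 318.3], 0.69)]
collar_handle [([380.0, 336.8], 0.89)]
tray [([406.3, 326.9], 0.91)]
lane_seat [([337.7, 310.7], 0.75)]
can_blue_center [([262.9, 250.8], 0.59), ([285.0, 291.8], 0.59)]
can_blue [([285.1, 309.3], 0.65), ([263.2, 260.6], 0.56)]
can_red_center [([217.6, 225.2], 0.8), ([383.3, 333.7], 0.54)]
can_green_center [([332.0, 201.1], 0.61)]
screwdriver [([365.4, 272.2], 0.98)]
top cam at [493.  33. 932.]
collar_axis [([528.8, 226.9], 0.72)]
collar_handle [([504.2, 262.6], 0.94), ([296.0, 190.0], 0.51)]
tray [([473.7, 227.9], 0.75)]
lane_seat [([419.6, 266.7], 0.86)]
can_blue_center [([240.1, 280.2], 0.75), ([312.3, 279.2], 0.56), ([240.9, 279.4], 0.21)]
can_blue [([241.0, 280.5], 0.77), ([317.8, 280.3], 0.63)]
can_red_center [([156.5, 308.7], 0.8)]
can_green_center [([192.2, 184.1], 0.94)]
screwdriver [([292.8, 188.1], 0.64), ([531.3, 232.2], 0.41)]
```

View pics/s0.png

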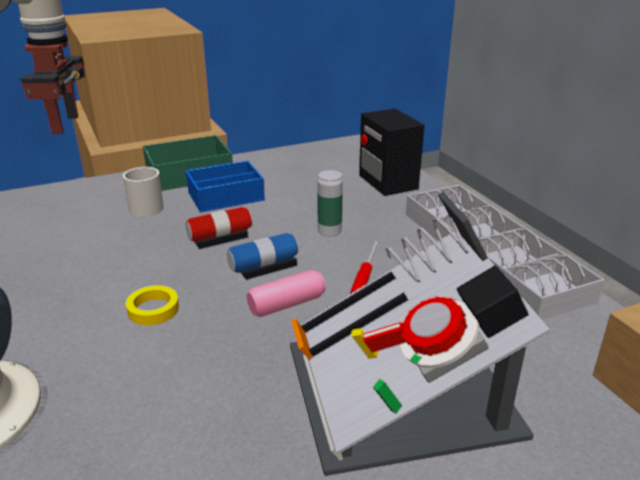

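View pics/t0.png

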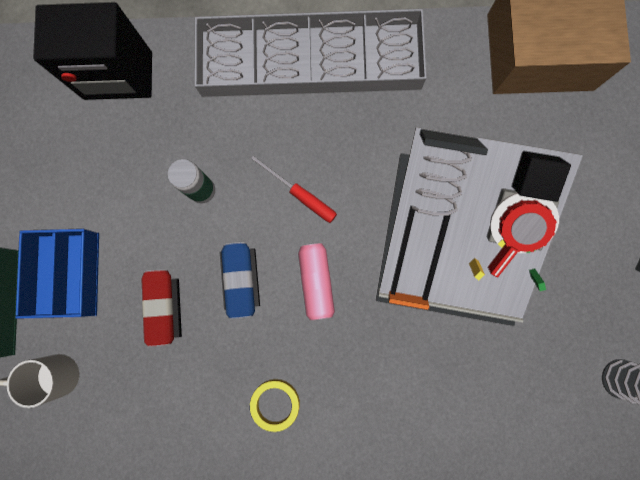

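Run:
```python
from h import *
s=capture("side");t=capture("top")
for l,a,b in[("axis",(431.3,318.3),(528.8,226.9)),("handle",(380,336.8),(504.2,262.6)),("tray",(406.3,326.9),(473.7,227.9)),("seat",(337.7,310.7),(419.6,266.7)),
("blue1",(262.9,250.8),(240.1,280.2)),("blue2",(285,291.8),(312.3,279.2)),("red",(217.6,225.2),(156.5,308.7)),("green",(332,201.1),(192.2,184.1)),("sd",(365.4,272.2),(292.8,188.1))]:
    x,r=tri([(s,a),(t,b)]);print(l,x.round(1),r)
```

```text
axis [ 592.8 -278.   181.2] [0.6, 0.6]
handle [ 539.5 -247.9  147.3] [1.8, 1.8]
tray [ 601.7 -211.9  118.1] [1.1, 1.1]
seat [ 539.5 -120.8  103.2] [1.4, 1.4]
blue1 [528.5 197.7  36.4] [0.3, 0.3]
blue2 [525.4  65.3  23.9] [2.2, 2.2]
red [480.5 356.2  25.5] [0.1, 0.1]
green [707.9 275.6  72.9] [4.3, 4.3]
sd [706.2 100.2  -1.8] [2.0, 2.0]
```

Candidates for the can: the blue cylinder with a silver band at side (263,251) / top (238,280), the pink cylinder at side (286,292) / top (316,281), and the red can with a white band at top (157,308). Only the first is blue with a silver band. I'll confirm that in one crop mosaic, which also covers the collar.

Run:
```python
from h import *
s=capture("side");t=capture("top")
def c(p,b,f): return cv2.resize(p["color"][b[1]:b[3],b[0]:b[2],::-1],None,fx=f,fy=f,interpolation=cv2.INTER_CUBIC)
M=np.zeros((600,800,3),np.uint8)
a=c(t,(370,120,590,330),2);M[:a.shape[0],:a.shape[1]]=a
a=c(s,(285,290,465,460),2);M[:a.shape[0],440:440+a.shape[1]]=a
a=c(t,(210,230,350,330),1.8);M[420:420+a.shape[0],:a.shape[1]]=a
a=c(s,(210,220,340,330),2.3);M[345:345+a.shape[0],480:480+a.shape[1]]=a
cv2.imwrite("pics/m.png",M)
for p in(s,t):
    d=nets.regions_of(p,"can_blue")
    for r in d[:3]:
        m=r["mask"];ys,xs=np.nonzero(m);print(np.round(r["box"]),r["conf"],"col",np.median(p["color"][m],0), "mean",xs.mean().round(1),ys.mean().round(1))
        rc=cv2.minAreaRect(np.c_[xs,ys].astype(np.float32));print(rc)
```

```text
[228. 233. 299. 276.] 0.96 col [ 39.  93. 152.] mean 262.3 253.0
((262.73583984375, 252.575439453125), (25.961143493652344, 71.42748260498047), 74.05460357666016)
[244. 273. 326. 316.] 0.71 col [209. 132. 156.] mean 286.2 294.0
((286.70001220703125, 294.1000061035156), (32.25522994995117, 80.95429229736328), 71.56504821777344)
[224. 243. 256. 317.] 0.82 col [ 42.  74. 125.] mean 238.8 279.6
((238.85745239257812, 279.32537841796875), (75.31218719482422, 29.142379760742188), 85.76361083984375)
[297. 241. 337. 318.] 0.65 col [218. 135. 159.] mean 315.4 280.6
((315.5502014160156, 280.12664794921875), (76.390625, 29.868999481201172), 82.40535736083984)
```

View pics/m.png

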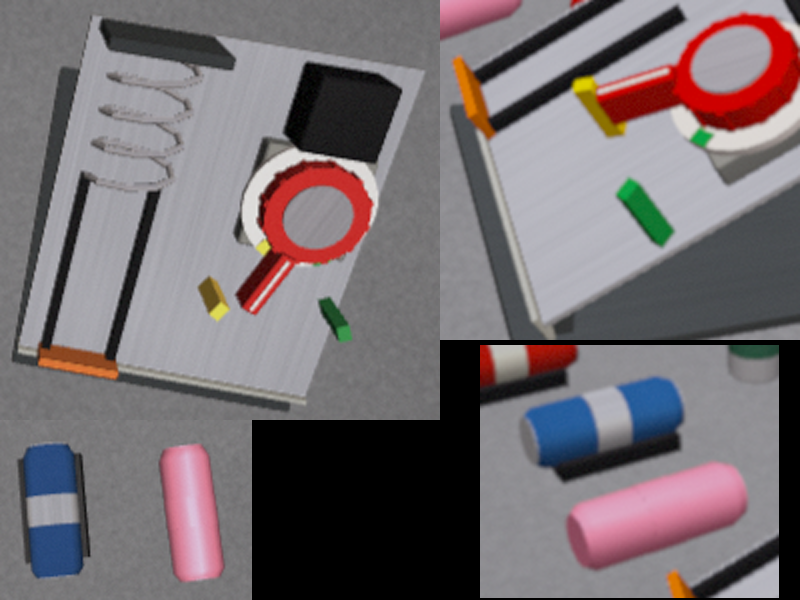

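The crop confirms it: the blue can with the silver band is at side (263,252) / top (239,279), and its neighbour is plain pink. In the top view, the yellow post top is at about (479,276), the green post top at (542,287), and the handle is near the yellow post. Next I'll fit the tray pose.

```bash
cat > fit.py <<'E'
from h import *
from scipy.optimize import least_squares
def R(psi,tilt=np.pi/6):
    c,s=np.cos(psi),np.sin(psi);k,l=np.cos(tilt),np.sin(tilt)
    return np.array([[c,-s,0],[s,c,0],[0,0,1]])@np.array([[k,0,-l],[0,1,0],[l,0,k]])
def pol(ax,r,a,z): return np.array([ax[0]+r*np.cos(a),ax[1]+r*np.sin(a),z])
def fit(s,t,H):
    def res(v):
        T=lambda X:R(v[3])@np.array(X)+v[:3]
        ax=v[4:6];se=[v[6],v[7],26.5];h0=v[8];q=v[9]
        P=[(t,T([150,130,0]),(417.5,127.5)),(t,T([150,-130,0]),(582.5,155)),(t,T([-150,-130,0]),(523,317)),(t,T([-150,130,0]),(380,293)),
        (s,T([150,-130,0]),(548,327)),(s,T([-150,-130,0]),(335.5,452)),
        (t,T([ax[0],ax[1],48]),(528.8,226.9)),(s,T([ax[0],ax[1],48]),(431.3,318.3)),
        (t,T(pol(ax,106,h0,52)),(479.5,276)),(s,T(pol(ax,106,h0,52)),(357,333)),
        (t,T(pol(ax,106,h0+1,52)),(542,287)),(s,T(pol(ax,106,h0+1,52)),(379,383.5)),
        (t,T(pol(ax,70,h0+q,48)),H[0]),(s,T(pol(ax,70,h0+q,48)),H[1]),
        (t,T(se),(419.6,266.7)),(s,T(se),(337.7,310.7)),(t,T([0,0,0]),(473.7,227.9)),(s,T([0,0,0]),(406.3,326.9))]
        return np.concatenate([proj(p,X)-np.array(o) for p,X,o in P])
    f=least_squares(res,[601,-212,118,-.1,30,-60,-40,80,2.6,.3],loss="soft_l1",x_scale=[10,10,10,.1,10,10,10,10,.1,.1])
    return f.x,res(f.x).reshape(-1,2)
E
python3 - <<'E'
from fit import *
s=capture("side");t=capture("top")
v,r=fit(s,t,[(504.2,262.6),(380,336.8)])
print(v.round(3));print(r.round(1).tolist())
T=lambda X:(R(v[3])@np.array(X)+v[:3]).round(1)
ax=v[4:6];print("axis",T([*ax,48]),"seat",T([v[6],v[7],26.5]),"upslope",R(v[3])[:,0].round(3),"n",R(v[3])[:,2].round(3))
for q in[v[9],.4,.6,.8,1.,1.1]: print(round(q,3),"handle",T(pol(ax,70,v[8]+q,48)),"dir",(R(v[3])@[np.cos(v[8]+q),np.sin(v[8]+q),0]).round(3),"tan",(R(v[3])@[-np.sin(v[8]+q),np.cos(v[8]+q),0]).round(3))
# blue can
c=tri([(s,(262.7,251.5)),(t,(238.9,279.3))]);print("can",c, atz(t,(238.9,279.3),30.5))
a,b=atz(t,(240.0,310),30.5),atz(t,(237,250),30.5);d=b-a
import math
m=nets.regions_of(t,"can_blue")[0]["mask"].astype(np.uint8);ys,xs=np.nonzero(m);vx,vy,x0,y0=cv2.fitLine(np.c_[xs,ys].astype(np.float32),cv2.DIST_L2,0,.01,.01).ravel()
d=atz(t,(x0+vx*30,y0+vy*30),30.5)-atz(t,(x0-vx*30,y0-vy*30),30.5);print("can yaw deg",math.degrees(math.atan2(d[1],d[0])))
E
```

```text
[ 5.99941e+02 -2.11282e+02  1.19160e+02 -2.04000e-01  3.52400e+01
 -6.70510e+01 -7.52520e+01  7.59050e+01  2.64700e+00  2.00000e-01]
[[-1.1, 0.1], [0.9, 0.2], [0.0, 1.5], [-0.4, -0.3], [2.2, 0.7], [0.9, -0.4], [-0.7, 0.6], [0.4, 1.9], [0.3, -0.4], [-0.6, -1.3], [0.5, -0.7], [0.1, -0.1], [-1.8, 0.8], [1.2, 0.6], [0.1, 1.3], [0.4, -0.6], [-0.4, 1.6], [-0.5, -0.7]]
axis [ 592.7 -278.3  178.3] seat [ 538.5 -121.1  104.5] upslope [ 0.848 -0.175  0.5  ] n [-0.49   0.101  0.866]
0.2 handle [ 540.  -246.7  144.9] dir [-0.753  0.452 -0.479] tan [-0.44  -0.886 -0.145]
0.4 handle [ 535.  -259.6  143.5] dir [-0.825  0.267 -0.498] tan [-0.281 -0.958 -0.047]
0.6 handle [ 532.2 -273.3  143.5] dir [-0.865  0.071 -0.497] tan [-0.112 -0.992  0.053]
0.8 handle [ 531.9 -287.2  145. ] dir [-0.87  -0.128 -0.477] tan [ 0.062 -0.987  0.151]
1.0 handle [ 533.9 -300.7  147.7] dir [-0.84  -0.321 -0.437] tan [ 0.234 -0.942  0.242]
1.1 handle [ 535.9 -307.2  149.6] dir [-0.812 -0.413 -0.411] tan [ 0.316 -0.905  0.285]
can (array([529.71852949, 200.7883226 ,  32.82164968]), [1.0, 1.0]) [530.72818952 200.91621675  30.5       ]
can yaw deg -175.65534953929247
```

Emit:
arm_command --series '[[[10.5,-26.75,0],-0.7,0.4],[[10.5,-26.75,0],-0.7,0.4],[[10.5,-26.75,0],-0.7,0.4],[[10.5,-26.75,0],-0.7,0.4],[[10.5,-26.75,0],-0.7,0.4],[[10.5,-26.75,0],-0.7,0.4],[[10.5,-26.75,0],-0.7,0.4],[[10.5,-26.75,0],-0.7,0.4],[[10.5,-26.75,0],-0.7,0.4],[[10.5,-26.75,0],-0.7,0.4],[[10.5,-26.75,0],-0.7,0.4],[[10.5,-26.75,0],-0.7,0.4],[[10.5,-26.75,0],-0.7,0.4],[[10.5,-26.75,0],-0.7,0.4],[[10.5,-26.75,0],-0.7,0.4],[[10.5,-26.75,0],-0.7,0.4],[[10.5,-26.75,0],-0.7,0.4],[[10.5,-26.75,0],-0.7,0.4],[[10.5,-26.75,0],-0.7,0.4],[[10.5,-26.75,0],-0.7,0.4]]'

```text
t: 3.12
eef_pos: [529.5, -221.6, 230.7]
eef_rot: [0.0, 0.227, 0.974, -0.0]
wrist_force: [0.5, 0.6, 0.6]
grip_width: 0.395
```

Emit:
arm_command --series '[[[0,0,0],0,0.4]]'

```text
t: 3.2
eef_pos: [530.1, -227.4, 227.5]
eef_rot: [-0.001, 0.229, 0.973, -0.001]
wrist_force: [-0.4, -0.1, 0.1]
grip_width: 0.401
```

Emit:
arm_command --series '[[[0.33,-0.65,-1.0],0,0.4],[[0.33,-0.65,-1.0],0,0.4],[[0.33,-0.65,-1.0],0,0.4],[[0.33,-0.65,-1.0],0,0.4]]'

```text
t: 3.53
eef_pos: [539.8, -246.3, 197.8]
eef_rot: [-0.002, 0.229, 0.973, -0.0]
wrist_force: [0.5, -0.9, 0.2]
grip_width: 0.401
```

Run:
```python
from h import *
st=monitor.sense();print(st["eef_pos"].round(1))
w=capture("wrist");s=capture("side")
M=np.zeros((480,800,3),np.uint8);M[:360,:480]=cv2.resize(w["color"][:,:,::-1],(480,360));M[:320,480:]=cv2.resize(s["color"][240:400,320:480,::-1],(320,320));cv2.imwrite("pics/w1.png",M)
print(proj(w,np.array([540,-246.7,144.9])),proj(s,np.array([540,-246.7,144.9])))
```

```text
[ 539.8 -246.3  197.8]
[319.39069631 262.27857677] [381.21846623 337.36599526]
```

View pics/w1.png

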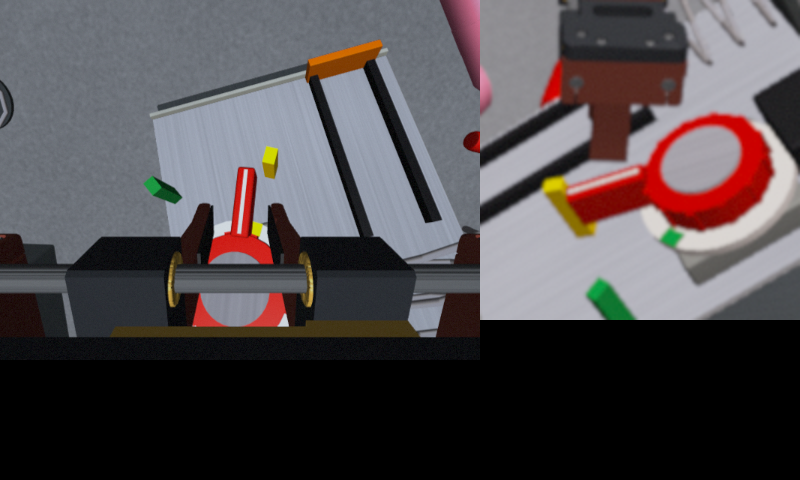

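The wrist view shows the handle centred between the fingers, at about (240,200). I'll go down over it.

Emit:
arm_command --series '[[[0,0,-0.9],0,0.4],[[0,0,-1.5],0,0.4],[[0,0,-1.73],0,0.4],[[0,0,-1.73],0,0.3],[[0,0,-1.73],0,0.26],[[0,0,-1.73],0,0.26]]'

```text
t: 4.13
eef_pos: [540.9, -246.2, 149.8]
eef_rot: [0.001, 0.229, 0.974, -0.001]
wrist_force: [0.4, -0.4, 0.5]
grip_width: 0.263
```

Emit:
arm_command --series '[[[-0.1,-0.22,-0.07],0.8,0.26],[[-0.2,-0.45,-0.14],1.7,0.26],[[-0.25,-0.67,-0.14],2.5,0.26],[[-0.29,-0.9,-0.14],3.35,0.26],[[-0.3,-1.13,-0.12],4.2,0.26],[[-0.3,-1.37,-0.09],5.0,0.26],[[-0.27,-1.6,-0.05],5.85,0.26],[[-0.23,-1.82,0],6.7,0.26],[[-0.23,-1.82,0],6.7,0.26],[[-0.23,-1.82,0],6.7,0.26]]'

```text
t: 4.97
eef_pos: [534.2, -300.8, 150.7]
eef_rot: [0.002, -0.118, 0.993, -0.001]
wrist_force: [-1.5, 0.3, -0.2]
grip_width: 0.259
```

```bash
cat > coll.py <<'E'
from fit import *
v=np.array([599.941,-211.282,119.160,-.204,35.24,-67.051,-75.252,75.905,2.647,.2])
T=lambda X:R(v[3])@np.array(X)+v[:3]
def inv(p,uv,z):
    o,d=ray(p,uv);o2=R(v[3]).T@(o-v[:3]);d2=R(v[3]).T@d;return o2+d2*(z-o2[2])/d2[2]
def look(name=None):
    st=monitor.sense();print(st["eef_pos"].round(1),st["wrist_force"].round(1))
    s=capture("side");t=capture("top")
    if name:
        M=np.zeros((480,800,3),np.uint8);M[:400,:400]=cv2.resize(t["color"][190:310,440:560,::-1],(400,400));M[:400,400:]=cv2.resize(s["color"][270:430,320:480,::-1],(400,400));cv2.imwrite("pics/"+name,M)
    obs={}
    for n,p in(("top",t),("side",s)):
        d=nets.spot_point(p,"collar_handle")
        for e in d[:2]:
            X=inv(p,e["centre"],48)-[v[4],v[5],48];print(n,np.round(e["centre"],1),round(e["conf"],2),"r",np.hypot(*X[:2]).round(1),"q",round((np.arctan2(X[1],X[0])-v[8])%6.283,3))
    return s,t
E
python3 -c "
from coll import *
look()"
```

```text
[ 534.2 -300.8  150.7] [-1.5  0.3 -0.2]
side [398.6 363.3] 0.88 r 70.8 q 1.014
```

Emit:
arm_command --series '[[[0,0,0],0,0.45],[[0,0,0],0,0.45],[[0,0,0],0,0.45],[[0,0,1.0],0,0.45],[[-0.5,2.0,3.0],0,0.45],[[-1.0,4.0,4.0],0,0.45],[[-1.0,5.0,4.0],0,0.45],[[-1.0,5.0,4.0],0,0.45]]'

```text
t: 5.83
eef_pos: [505.7, -161.5, 267.0]
eef_rot: [0.003, -0.118, 0.993, -0.002]
wrist_force: [0.2, 0.4, -0.1]
grip_width: 0.45
```

```bash
python3 -c "
from coll import *
look('c1.png')"
```

```text
[ 505.7 -161.5  267. ] [ 0.2  0.4 -0.1]
side [399.3 363.4] 0.76 r 70.6 q 1.029
```

View pics/c1.png

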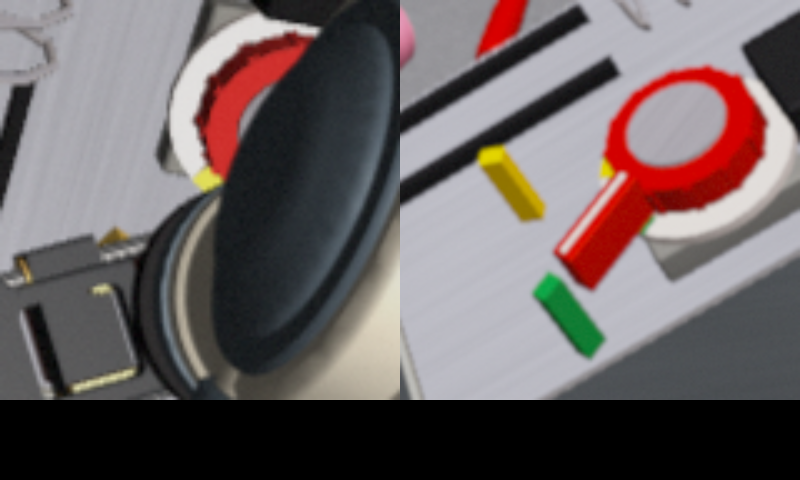

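Emit:
arm_command --series '[[[0,1.3,0],0,0.8],[[0,2.6,0],0,0.8],[[0.4,4,0],-0.8,0.8],[[0.83,12.07,-2.4],-1.53,0.8],[[0.83,12.07,-2.4],-1.53,0.8],[[0.83,12.07,-2.4],-1.53,0.8],[[0.83,12.07,-2.4],-1.53,0.8],[[0.83,12.07,-2.4],-1.53,0.8],[[0.83,12.07,-2.4],-1.53,0.8],[[0.83,12.07,-2.4],-1.53,0.8],[[0.83,12.07,-2.4],-1.53,0.8],[[0.83,12.07,-2.4],-1.53,0.8],[[0.83,12.07,-2.4],-1.53,0.8]]'

```text
t: 7.12
eef_pos: [532.0, 198.3, 194.5]
eef_rot: [0.003, -0.039, 0.999, -0.003]
wrist_force: [-0.2, -0.5, 0.1]
grip_width: 0.799
```

Run:
```python
from coll import *
s,t=look('c2.png')
for q in(.95,1.,1.05): print(q,[proj(p,T(pol(v[4:6],r,v[8]+q,58))).round(1).tolist() for p in(t,s) for r in(45,90)])
for p in(s,t):
    for r in nets.regions_of(p,"collar_handle")[:1]:
        print(r["conf"],r["box"])
w=capture("wrist")
print(proj(w,np.array([530.5,200.5,30.5])),[(np.round(d["centre"]),d["conf"]) for d in nets.spot_point(w,"can_blue_center")])
m=nets.regions_of(w,"can_blue")
for r in m[:2]:print(r["box"],r["conf"],np.median(w["color"][r["mask"]],0))
# white line pixels in crop
for n,p,b in(("top",t,(480,225,545,290)),("side",s,(370,330,425,390))):
    im=p["color"][b[1]:b[3],b[0]:b[2]].astype(int);hs=cv2.cvtColor(im.astype(np.uint8),cv2.COLOR_RGB2HSV)
    red=((hs[:,:,1]>150)&((hs[:,:,0]<8)|(hs[:,:,0]>172))).astype(np.uint8)
    print(n,red.sum())
```

```text
[532.  198.3 194.5] [-0.2 -0.5  0.1]
top [538.1 264.8] 0.56 r 68.0 q 1.025
side [398.9 359.4] 0.62 r 66.1 q 0.962
0.95 [[534.4, 255.6], [538.7, 280.4], [405.9, 341.5], [382.5, 368.9]]
1.0 [[535.9, 255.3], [541.7, 279.7], [407.1, 342.1], [384.9, 370.2]]
1.05 [[537.4, 254.8], [544.6, 278.9], [408.5, 342.6], [387.6, 371.4]]
0.61 [382.0, 296.0, 468.1, 387.9]
0.86 [499.0, 198.2, 554.0, 281.4]
[321.91139995 217.09752578] [(array([321., 219.]), 0.72), (array([166., 195.]), 0.6)]
[290.7, 136.7, 354.8, 297.5] 0.77 [ 32.  78. 144.]
[122.5, 113.8, 204.8, 274.0] 0.65 [220. 136. 174.]
top 694
side 979
```

View pics/c2.png

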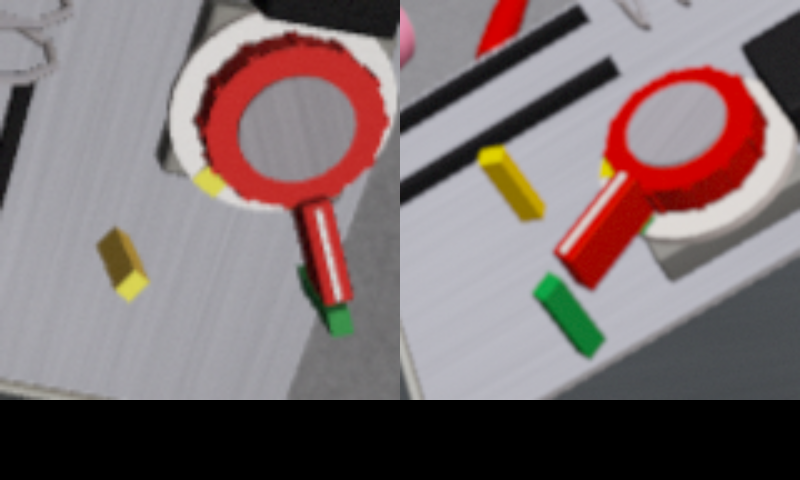

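Reading the white line, the collar sits at about 0.99 rad in the top view and 1.02 in the side view, so it is on its mark. In the top crop the handle tip at (337,300) lines up with the green post. Now the can.

Emit:
arm_command --series '[[[-0.05,0.07,-1.3],0,0.8],[[-0.05,0.07,-2.6],0,0.8],[[-0.05,0.07,-3.9],0,0.8],[[-0.05,0.07,-4.7],0,0.8],[[-0.05,0.07,-5.2],0,0.8],[[-0.05,0.07,-5.43],0,0.8],[[-0.05,0.07,-5.43],0,0.8],[[-0.05,0.07,-5.43],0,0.8]]' --grip_force 20

```text
t: 8.23
eef_pos: [530.3, 202.1, 32.7]
eef_rot: [0.003, -0.04, 0.999, -0.002]
wrist_force: [0.2, 0.3, 0.5]
grip_width: 0.8
```

```bash
python3 -c "
from coll import *
print(monitor.sense()['eef_pos'].round(1),monitor.sense()['wrist_force'].round(1))
w=capture('wrist');save(w,'w2.png')"
```

```text
[530.3 202.1  32.7] [0.2 0.3 0.5]
```

View pics/w2.png

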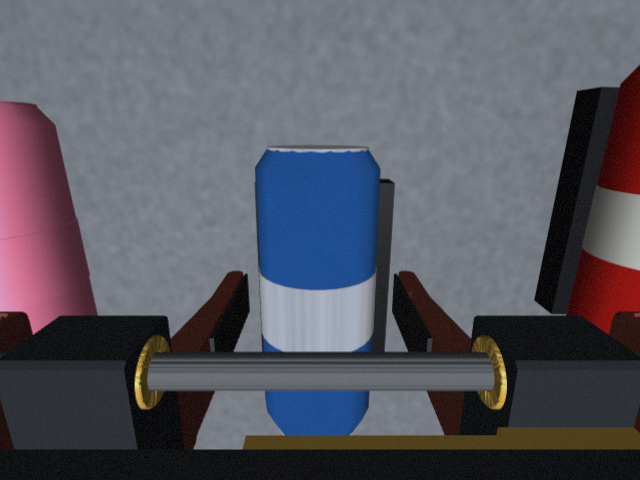

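The fingers straddle the can at the silver band, at about (318,310). I'll close and lift.

Emit:
arm_command --series '[[[0,0,0],0,0.55],[[0,0,0],0,0.5],[[0,0,0],0,0.5],[[0,0,0],0,0.5],[[0,0,0],0,0.5],[[0,0,0],0,0.5],[[0,0,0.5],0,0.5],[[0,0,1.5],0,0.5],[[0,0,2.5],0,0.5],[[0,0,2.5],0,0.5]]' --grip_force 20

```text
t: 9.12
eef_pos: [533.1, 203.3, 114.9]
eef_rot: [0.008, -0.04, 0.999, -0.001]
wrist_force: [0.9, 0.7, -1.5]
grip_width: 0.598
```

Emit:
arm_command --series '[[[0,-0.5,1.0],0,0.5],[[-0.1,-1.5,2.0],-0.3,0.5],[[-0.96,-10.58,2.14],-2.7,0.5],[[-0.96,-10.58,2.14],-2.7,0.5],[[-0.96,-10.58,2.14],-2.7,0.5],[[-0.96,-10.58,2.14],-2.7,0.5],[[-0.96,-10.58,2.14],-2.7,0.5],[[-0.96,-10.58,2.14],-2.7,0.5],[[-0.96,-10.58,2.14],-2.7,0.5],[[-0.96,-10.58,2.14],-2.7,0.5],[[-0.96,-10.58,2.14],-2.7,0.5],[[-0.96,-10.58,2.14],-2.7,0.5],[[-0.96,-10.58,2.14],-2.7,0.5],[[-0.96,-10.58,2.14],-2.7,0.5],[[-0.96,-10.58,2.14],-2.7,0.5]]'

```text
t: 10.37
eef_pos: [504.5, -113.0, 178.9]
eef_rot: [0.008, 0.1, 0.995, -0.002]
wrist_force: [-0.4, -0.2, -3.4]
grip_width: 0.597
```

Run:
```python
from coll import *
print(monitor.sense()['eef_pos'].round(1),monitor.sense()['wrist_force'].round(1))
s=capture("side");w=capture("wrist");t=capture("top")
M=np.zeros((400,800,3),np.uint8);M[:400,:400]=cv2.resize(s["color"][200:400,240:440,::-1],(400,400));M[:300,400:]=cv2.resize(w["color"][:,:,::-1],(400,300));cv2.imwrite("pics/p1.png",M)
for p in(s,t):print([(np.round(d["centre"],1),d["conf"]) for d in nets.spot_point(p,"can_blue_center")[:3]])
```

```text
[ 504.5 -113.   178.9] [-0.4 -0.2 -3.4]
[(array([285. , 289.4]), 0.84), (array([311.6, 273.2]), 0.64)]
[(array([315.2, 280.7]), 0.94)]
```

View pics/p1.png

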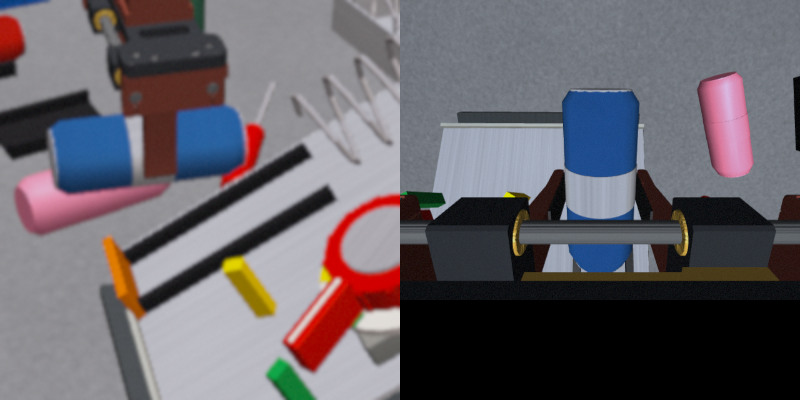

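In the crop the can hangs level above the lane. The silver band at about (135,155) looks offset from the finger at (160,145), so I'll check by projection how far the can sits off the TCP along its length.

Run:
```python
from coll import *
from scipy.optimize import least_squares
st=monitor.sense();P=st["eef_pos"]
s=capture("side");h=np.radians(78.3-90)
m=[r for r in nets.regions_of(s,"can_blue") if np.median(s["color"][r["mask"]],0)[2]>np.median(s["color"][r["mask"]],0)[0]]
hs=cv2.cvtColor(s["color"],cv2.COLOR_RGB2HSV);b=((hs[...,0]>98)&(hs[...,0]<125)&(hs[...,1]>120)).astype(np.uint8);b[:, :255]=b[:,:255]
b[:245]=0;b[300:]=0;b[:,:250]=0;b[:,380:]=0
ys,xs=np.nonzero(b);print("blue box",xs.min(),ys.min(),xs.max()+1,ys.max()+1,len(m))
obs=np.array([xs.min(),ys.min(),xs.max()+1,ys.max()+1])
al=np.linspace(0,2*np.pi,60)
def box(e,tilt,dz):
    ax=np.array([np.cos(h)*np.cos(tilt),np.sin(h)*np.cos(tilt),np.sin(tilt)]);y=np.array([-np.sin(h),np.cos(h),0]);z=np.cross(ax,y)
    C=P+[0,0,dz]+e*ax
    q=np.array([proj(s,C+a*ax+r*(np.cos(k)*y+np.sin(k)*z)) for a,r in((-67.5,21),(-58,26.5),(58,26.5),(67.5,21)) for k in al])
    return np.r_[q.min(0),q.max(0)]
for e in(-10,-5,0,5): print(e,box(e,0,-2.2).round(1))
f=least_squares(lambda x:box(*x)-obs,[0,0,-2]);print("fit e,tilt,dz",f.x.round(3),f.fun.round(1))
```

```text
blue box 265 253 362 296 1
-10 [258.7 249.6 358.  296.2]
-5 [262.2 249.3 361.4 295.7]
0 [265.7 248.9 364.9 295.3]
5 [269.2 248.5 368.3 294.9]
fit e,tilt,dz [-2.649 -0.052 -6.088] [-1.   0.1  1.   0. ]
```

The can is centred on the TCP within about 3 mm. I'll lower along the tray normal, a little upslope of the lip, so the can pivots in the pads as its upper end meets the tray.

Emit:
arm_command --series '[[[0.3,-0.08,-0.5],0,0.5],[[0.6,-0.14,-1.0],0,0.5],[[0.8,-0.19,-1.27],0,0.5],[[0.86,-0.2,-1.38],0,0.5],[[0.92,-0.21,-1.49],0,0.5],[[0.98,-0.22,-1.6],0,0.5],[[1.04,-0.24,-1.7],0,0.5],[[1.04,-0.24,-1.7],0,0.5]]' --grip_force 12

```text
t: 11.38
eef_pos: [535.7, -120.6, 128.1]
eef_rot: [0.008, 0.101, 0.995, -0.001]
wrist_force: [0.0, 3.3, -1.9]
grip_width: 0.597
```

Emit:
arm_command --series '[[[0.06,-0.01,-0.1],0,0.5],[[0.12,-0.02,-0.2],0,0.5],[[0.18,-0.03,-0.3],0,0.5],[[0.24,-0.05,-0.42],0,0.5],[[0.24,-0.05,-0.42],0,0.5]]'

```text
t: 11.8
eef_pos: [543.2, -122.2, 114.4]
eef_rot: [0.008, 0.101, 0.995, -0.001]
wrist_force: [0.2, 1.4, -2.8]
grip_width: 0.595
```

```bash
cat > p.py <<'E'
from coll import *
import sys
st=monitor.sense();D=R(v[3]).T@(st["eef_pos"]-T([v[6],v[7],26.5])-[0,0,2.2]);print(st["eef_pos"].round(1),"lane frame up,y,n",D.round(1),st["wrist_force"].round(1))
s=capture("side");t=capture("top");M=np.zeros((400,800,3),np.uint8);M[:400,:400]=cv2.resize(s["color"][230:390,270:430,::-1],(400,400),interpolation=cv2.INTER_CUBIC);M[:400,400:]=cv2.resize(t["color"][200:320,380:500,::-1],(400,400),interpolation=cv2.INTER_CUBIC);cv2.imwrite("pics/"+sys.argv[1],M)
E
python3 p.py p2.png
```

```text
[ 543.2 -122.2  114.4] lane frame up,y,n [ 8.1 -0.2  4.3] [ 0.2  1.4 -2.8]
```

View pics/p2.png

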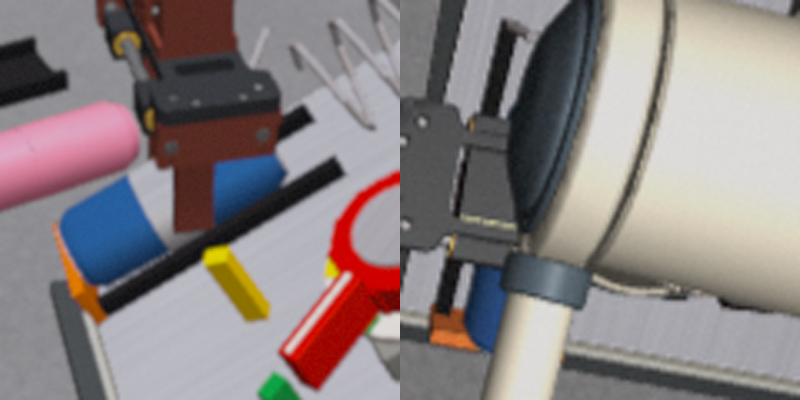

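The can has tilted with the lane, and its lower end (side crop about (75,250)) is just inside the lip. Next come the last few millimetres down.

Emit:
arm_command --series '[[[0.03,-0.01,-0.05],0,0.5],[[0.06,-0.01,-0.1],0,0.5],[[0.08,-0.02,-0.15],0,0.5],[[0.08,-0.02,-0.15],0,0.5],[[0.08,-0.02,-0.15],0,0.5]]'

```text
t: 12.32
eef_pos: [545.6, -121.8, 112.5]
eef_rot: [0.009, 0.1, 0.995, -0.0]
wrist_force: [-5.2, 6.6, 5.3]
grip_width: 0.602
```

Emit:
arm_command --series '[[[-0.06,0.03,-0.03],0,0.5],[[-0.12,0.05,-0.06],0,0.5],[[-0.17,0.07,-0.1],0,0.5],[[-0.2,0.08,-0.12],0,0.5],[[-0.2,0.08,-0.12],0,0.5],[[-0.2,0.08,-0.12],0,0.5]]'

```text
t: 12.82
eef_pos: [543.3, -120.8, 112.4]
eef_rot: [0.015, 0.101, 0.995, -0.002]
wrist_force: [8.4, -1.9, 4.8]
grip_width: 0.597
```

```bash
python3 p.py p3.png
```

```text
[ 543.3 -120.8  112.4] lane frame up,y,n [6.8 1.2 2.7] [ 8.4 -1.9  4.8]
```

View pics/p3.png

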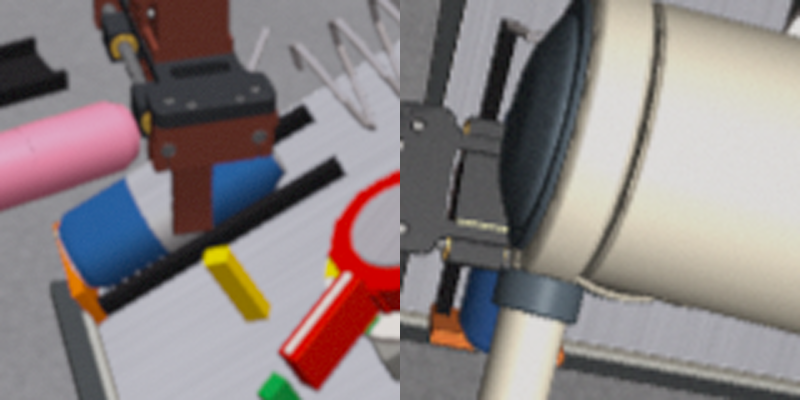

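```bash
cat > cf.py <<'E'
from coll import *
from scipy.optimize import least_squares
def canfit(x1=326):
    s=capture("side");hs=cv2.cvtColor(s["color"],cv2.COLOR_RGB2HSV);b=((hs[...,0]>98)&(hs[...,0]<125)&(hs[...,1]>110)&(hs[...,2]>60))
    b[:290]=0;b[360:]=0;b[:,:285]=0;b[:,400:]=0
    up=[(x,np.nonzero(b[:,x])[0].min()) for x in range(298,x1) if b[:,x].any()]
    right=np.nonzero(b.any(0))[0].max()+1;left=np.nonzero(b.any(0))[0].min()
    al=np.linspace(0,2*np.pi,90)
    def hull(u,n,tl):
        ax=np.array([np.cos(tl),0,np.sin(tl)]);z=np.array([-np.sin(tl),0,np.cos(tl)]);y=np.array([0,1,0])
        C=np.array([v[6]+u,v[7],26.5+n])
        q=np.array([proj(s,T(C+a*ax+r*(np.cos(k)*y+np.sin(k)*z))) for a,r in((-67.5,22),(-61,26.5),(61,26.5),(67.5,22)) for k in al]).astype(np.float32)
        return cv2.convexHull(q)[:,0]
    def res(x):
        h=hull(*x);r=[]
        for cx,ry in up:
            ys=[a[1]+(cx+.5-a[0])/(c[0]-a[0])*(c[1]-a[1]) for a,c in zip(h,np.roll(h,-1,0)) if (a[0]-cx-.5)*(c[0]-cx-.5)<0]
            r.append(min(ys)-ry if ys else 20)
        return np.r_[r,3*(h[:,0].min()-left),3*(h[:,0].max()-right)]
    print("left,right",left,right,"seated pred",hull(0,0,0)[:,0].min().round(1),hull(0,0,0)[:,0].max().round(1),"mean row err seated",res([0,0,0])[:-2].mean().round(2))
    f=least_squares(res,[2,2,0],x_scale=[1,1,.02],diff_step=1e-3,loss="soft_l1");print("up,n,tilt(deg, + = low end down)",f.x[:2].round(1),np.degrees(f.x[2]).round(1),"rms",np.sqrt((res(f.x)**2).mean()).round(2))
    e=np.array(up);print("edge slope",np.polyfit(e[8:,0],e[8:,1],1)[0].round(3))
    for tl in(-6,-3,0):
        h=hull(0,0,np.radians(tl));rr=[]
        for cx,_ in up[8:]:
            rr.append(min(a[1]+(cx+.5-a[0])/(c[0]-a[0])*(c[1]-a[1]) for a,c in zip(h,np.roll(h,-1,0)) if (a[0]-cx-.5)*(c[0]-cx-.5)<0))
        print(tl,"slope",np.polyfit(e[8:,0],rr,1)[0].round(3))
E
python3 -c "
from cf import *
canfit(322)"
```

```text
left,right 294 383 seated pred 292.0 384.8 mean row err seated -1.29
up,n,tilt(deg, + = low end down) [-1.7 -1.6] 0.0 rms 2.04
edge slope -0.41
-6 slope -0.499
-3 slope -0.553
0 slope -0.609
```

```bash
python3 - <<'E'
s=open('cf.py').read()
s=s.replace('f=least_squares(res,[2,2,0],x_scale=[1,1,.02],diff_step=1e-3,loss="soft_l1")','from scipy.optimize import minimize;f=minimize(lambda x:np.abs(res(x)).sum(),[2,2,-.1],method="Nelder-Mead",options=dict(initial_simplex=[[2,2,-.1],[5,2,-.1],[2,6,-.1],[2,2,.05]]));print(up[::3])')
open('cf.py','w').write(s)
E
python3 -c "
from cf import *
canfit(322)"
```

```text
left,right 294 383 seated pred 292.0 384.8 mean row err seated -1.29
[(298, np.int64(314)), (301, np.int64(312)), (304, np.int64(311)), (307, np.int64(309)), (310, np.int64(307)), (313, np.int64(305)), (316, np.int64(303)), (319, np.int64(302))]
up,n,tilt(deg, + = low end down) [-3.8 -1.5] 0.0 rms 2.49
edge slope -0.41
-6 slope -0.499
-3 slope -0.553
0 slope -0.609
```

```bash
python3 -c "
from coll import *
s=capture('side');save(s,'p4.png',(280,270,400,370),6)"
```

```text
(no output)
```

View pics/p4.png

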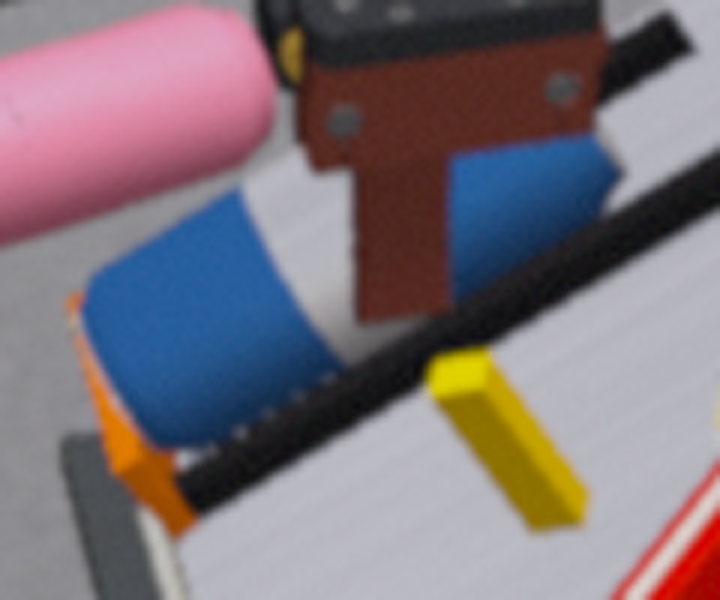

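The can lies almost parallel to the lane, with its lower end at the lip (crop (130,440)). A thin wedge remains under that end, at about (240,430). I'll ease it slightly upslope and press it down flat before releasing.

Emit:
arm_command --series '[[[0.06,-0.01,0.0],0,0.5],[[0.1,-0.02,-0.06],0,0.5],[[0.13,-0.03,-0.13],0,0.5],[[0.15,-0.03,-0.18],0,0.5],[[0.15,-0.03,-0.18],0,0.5],[[0.15,-0.03,-0.18],0,0.5]]'

```text
t: 13.57
eef_pos: [548.7, -122.2, 110.7]
eef_rot: [0.017, 0.101, 0.995, -0.002]
wrist_force: [-4.3, 1.9, 14.0]
grip_width: 0.594
```

```bash
sed -i 's/f=minimize/pass;f=minimize/; s/e\[8:/e[2:/g; s/up\[8:/up[2:/' cf.py; python3 -c "
from cf import *
st=monitor.sense();print(st['eef_pos'].round(1),(R(v[3]).T@(st['eef_pos']-T([v[6],v[7],26.5])-[0,0,2.2])).round(1),st['wrist_force'].round(1))
canfit(319)"
```

```text
[ 548.7 -122.2  110.7] [10.9  1.  -1.6] [-4.3  1.9 14. ]
left,right 296 385 seated pred 292.0 384.8 mean row err seated -2.04
[(298, np.int64(316)), (301, np.int64(314)), (304, np.int64(312)), (307, np.int64(310)), (310, np.int64(308)), (313, np.int64(306)), (316, np.int64(304))]
up,n,tilt(deg, + = low end down) [ 0.6 -1.3] 2.9 rms 1.65
edge slope -0.619
-6 slope -0.499
-3 slope -0.553
0 slope -0.609
```

Now it lies flush: the edge slope is −0.62 against −0.61 predicted for a seated can. I'll slide it down to the lip.

Emit:
arm_command --series '[[[-0.05,0.01,-0.02],0,0.5],[[-0.1,0.02,-0.05],0,0.5],[[-0.15,0.03,-0.08],0,0.5],[[-0.18,0.04,-0.1],0,0.5],[[-0.18,0.04,-0.1],0,0.5]]'

```text
t: 14.03
eef_pos: [545.5, -121.7, 109.3]
eef_rot: [0.02, 0.101, 0.995, -0.003]
wrist_force: [6.5, -2.0, 3.8]
grip_width: 0.599
```

```bash
python3 -c "
from cf import *
st=monitor.sense();print(st['eef_pos'].round(1),(R(v[3]).T@(st['eef_pos']-T([v[6],v[7],26.5])-[0,0,2.2])).round(1),st['wrist_force'].round(1))
canfit(319)"
```

```text
[ 545.5 -121.7  109.3] [ 7.4  0.8 -1.2] [ 6.5 -2.   3.8]
left,right 294 383 seated pred 292.0 384.8 mean row err seated -1.9
[(298, np.int64(315)), (301, np.int64(313)), (304, np.int64(312)), (307, np.int64(310)), (310, np.int64(308)), (313, np.int64(306)), (316, np.int64(304))]
up,n,tilt(deg, + = low end down) [-3.7 -2.1] 1.5 rms 1.93
edge slope -0.6
-6 slope -0.499
-3 slope -0.553
0 slope -0.609
```

Contact with the lip is confirmed (6.5 N along +x) and the can is flush. Releasing and retreating.

Emit:
arm_command --series '[[[0,0,0],0,0.65],[[0,0,0],0,0.75],[[0,0,0],0,0.78],[[0,0,0],0,0.78],[[0,0,0],0,0.78],[[-0.1,0.02,0.5],0,0.78],[[-0.3,0.06,1.3],0,0.78],[[-0.6,0.1,2.5],0,0.78],[[-1,0.2,3.8],0,0.78],[[-1,1.2,4.5],0,0.78],[[-1,2.5,4.5],0,0.78],[[-1,10,4.5],0,0.78],[[-1,10,4.5],0,0.78],[[-1,10,4.5],0,0.78],[[-1,10,4.5],0,0.78],[[-1,10,4.5],0,0.78],[[-1,10,4.5],0,0.78],[[-1,10,4.5],0,0.78],[[-1,10,4.5],0,0.78]]'

```text
t: 15.67
eef_pos: [515.3, 178.8, 243.8]
eef_rot: [0.02, 0.1, 0.995, -0.003]
wrist_force: [0.0, -1.0, -0.3]
grip_width: 0.78
```

Run:
```python
from cf import *
s,t=look('f0.png')
canfit(319)
for p,n in((s,"side"),(t,"top")):
    print(n,"seat pred",proj(p,T([v[6],v[7],26.5])).round(1),[(np.round(d["centre"],1),round(d["conf"],2)) for d in nets.spot_point(p,"can_blue_center")[:3]])
M=np.zeros((480,800,3),np.uint8);M[:400,:400]=cv2.resize(t["color"][190:320,380:560,::-1],(400,289),interpolation=cv2.INTER_CUBIC) if 0 else cv2.resize(t["color"][170:340,390:560,::-1],(400,400),interpolation=cv2.INTER_CUBIC);M[:400,400:]=cv2.resize(s["color"][250:430,280:460,::-1],(400,400),interpolation=cv2.INTER_CUBIC);cv2.imwrite("pics/f1.png",M)
```

```text
[515.3 178.8 243.8] [ 0.  -1.  -0.3]
top [540.1 264.7] 0.8 r 68.9 q 1.068
side [395.5 365.1] 0.75 r 74.7 q 0.985
left,right 294 383 seated pred 292.0 384.8 mean row err seated -1.9
[(298, np.int64(315)), (301, np.int64(313)), (304, np.int64(312)), (307, np.int64(310)), (310, np.int64(308)), (313, np.int64(306)), (316, np.int64(304))]
up,n,tilt(deg, + = low end down) [-3.7 -2.1] 1.5 rms 1.93
edge slope -0.6
-6 slope -0.499
-3 slope -0.553
0 slope -0.609
side seat pred [338.1 310.1] [(array([341. , 310.5]), 0.58)]
top seat pred [419.7 268. ] [(array([315.7, 279.3]), 0.93), (array([421.7, 268.4]), 0.92)]
```

View pics/f1.png

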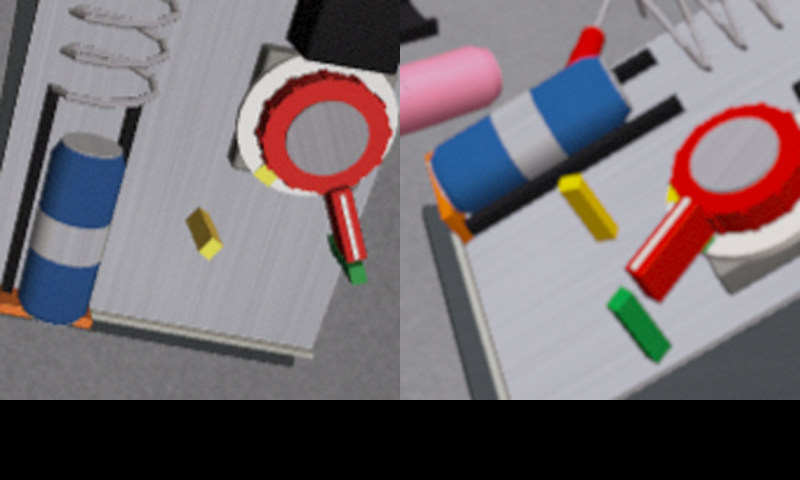

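The can lies in the lane with its lower end at the lip (top crop (55,310)), and the handle points at the green post. Before handing in I'll measure the handle angle from the white-line pixels.

Run:
```python
from coll import *
for n,b,zp in(("top",(530,248,548,285),0),("side",(380,335,415,375),0)):
    p=capture(n);im=p["color"].astype(int)
    hs=cv2.cvtColor(p["color"],cv2.COLOR_RGB2HSV).astype(int)
    red=((im[...,0]>100)&(im[...,1]<60)).astype(np.uint8)
    near=cv2.dilate(red,np.ones((5,5)))>0
    pts=[]
    for y in range(b[1],b[3]):
        for x in range(b[0],b[2]):
            # red on both sides horizontally within 5px
            if im[y,x,1]>75 and abs(im[y,x,0]-im[y,x,1])<110 and red[y,x-4:x].any() and red[y,x+1:x+5].any():
                X=inv(p,(x+.5,y+.5),58)-[v[4],v[5],58];r=np.hypot(*X[:2])
                if 42<r<95: pts.append((r,(np.arctan2(X[1],X[0])-v[8])%6.283,im[y,x,1]))
    P=np.array(pts);print(n,len(P),"q median",np.median(P[:,1]).round(3),"outer",np.median(P[P[:,0]>70,1]).round(3),"inner",np.median(P[P[:,0]<=70,1]).round(3))
```

```text
top 84 q median 1.003 outer 1.001 inner 1.006
side 5 q median 1.011 outer 1.011 inner nan
  return _methods._mean(a, axis=axis, dtype=dtype,
  ret = ret.dtype.type(ret / rcount)
```

The white line puts the collar at 1.00 rad in the top view and 1.01 in the side view. Handing in.

```bash
python3 -c "
from h import *
print(workorder.hand_in(),monitor.sense()['t'])"
```

```text
the job is handed in; nothing more can be done
the job is handed in; nothing more can be done
```

The lane is ready and the job was handed in at about 16 s of robot time. I turned the collar to the green post first, then gripped the blue can, lowered it into the lane and slid it to the lip before letting go.

**Collar:** the white line on the handle reads 1.00 rad in the top view (84 pixels) and 1.01 in the side view (only 5 pixels). The network's handle point was less consistent, at 1.07 in the top view and 0.99 in the side view, so I relied on the white line.

**Can:**
- It was flush on the tray and touching the lip (about 6.5 N) when I released it.
- The pictures before and after release show it in the same place. The network puts its centre within 3 pixels of the expected spot in both views.
- My outline fit was rougher. It left errors of about 2 pixels and put the can a few millimetres off the seat, which is within its error.

The highest wrist force I read was about 14 N, at the ends of moves. I never reached for the red can, the green can or the screwdriver, but I did not measure their positions again at the end.

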